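# Find the rocking corner and set its shim

### The arm

A 7-joint arm with a two-finger parallel gripper is mounted at the origin on a cart in front of the work surface, level with it; the furniture and walls round the work are solid. World frame = base frame: x ahead of the robot, y to its left, z up, the work surface at z = 0. Lengths are in m, angles in rad, forces in N, time in s.
With the tool pointing down it reaches from about 0.425 to 0.925 m from the base axis. Payload 6.8 kg.
Tool frame: the origin (TCP) lies at the very end of the fingers, on their centre line; the grasp point (between the pads) lies bot.grip_point_offset behind it (bot.grip_point_offset is the distance from the TCP to the grasp point, in m); z points along the fingers, y is the line along which they close (so a half turn about z gives the same grasp; the last joint's range is limited). The gripper opens to 85 mm and grips with 20 to 120 N. Pads are 22 mm wide; open, the fingers measure 114 mm over their backs; the gripper's body (76 mm by 85 mm) begins 54 mm behind the grasp point. The pads swing forward as they close: fully open they stand 13 mm farther back than shut.
Start: joints at [1.069, 0.477, 0.022, 1.555, -0.011, 1.109, -0.083], TCP at [0.259, -0.623, 0.231] pointing down, gripper open.
Joint ranges: [-2.96, 2.96], [-0.34, 2.1], [-1.41, 1.46], [0.24, 2.44], [-1.37, 4.51], [0.17, 1.92], [-2.96, 2.96]. Speed limits (rad/s): [2.39, 2.39, 3.14, 3.14, 3.14, 3.14, 3.14].

### API

Orientations are given as a unit quaternion [w, x, y, z].
In Python, from station import bot, imaging gives the robot as it stands. The module is installed in compiled form; this text tells all that it offers.
- The arm moves only by the tool carry_out, never from a script. Its argument "targets" is one flat list of numbers, 5 for each row, row after row: the closure in counts, from 0 (fully open) to 255 (shut), then the shift along the world's x, y, z in mm, then the turn about the world's z in degrees. A call has 1 to 20 rows; each row shifts and turns the commanded pose from where the row before left it; what a row does not reach is not made up. A row lasts 1/10 s, in which the tool goes at most 50 mm and 8.59 degrees, less where a joint would pass 70% of its speed; a pose out of reach is approached as far as the arm can. A call is refused whole if a number of a shift passes 50 or a number of a turn 8.59, either way. A call with a gripper value outside its range is refused whole. The fingers move at their own pace and stop on an object; "newtons" is the grip in N (left out, the last holds). Time passes only in rows, so rows that do not move let the fingers close. It gives the time, the measured TCP pose, the force, the opening and the grip force at its end, in the units of the state.
- bot.get_obs(): the state, without advancing time (a new reading comes with each control period).
- imaging.read_camera(name): name is "side" or "top" or "wrist"; returns a dict with "frame" (400x640x3 uint8, red, green, blue), "fov_y" (degrees; the focal length in pixels is half the picture's height over the tangent of half this angle, whatever the lens; pixels are square), "cx", "cy" (the principal point, pixels), "pose" (4x4, takes a point from camera to world coordinates); the wrist camera has in their place "tool_from_camera" (4x4, takes a point from camera to tool coordinates, whose origin is the TCP and whose axes are the flange's). Camera axes: x right, y up, looking along -z (the intrinsics and any distortion apply to the point x, -y, -z); pixel columns grow to the right and rows downward; lengths in m; the calibration is good to about 2 mm. A picture is of the moment at which its call begins: read the wrist's pose just before it. There is no depth.
- bot.hand_in(): hands the job in; it is judged then, once.
The state is a dict: "t": time; "q": joint angles; "joint_vel": joint speeds; "joint_torque": joint torques, N m; "eef_pos": TCP position; "tool_rot": TCP orientation; "contact_force": force on the tool from outside, world axes, zero at the start; "torque": the same for the moment, N m; "gripper_width": opening from 0.0 (shut) to 1.0 (fully open); "grasp_force": force on a finger pad.
Only numpy, scipy, OpenCV 4.12 (cv2) and the standard library are available. Lean on these libraries where they do the work, as an engineer would, in place of code of your own. Each camera call takes 0.05 s, during which the arm holds its last target. There are 200 camera calls.

### The job

The grey fixture plate rocks at one of its four corners. With closed fingertips press down on the round boss of one corner after another until you find the one that sinks, then press the raised shim lever beside that boss down flat, and come clear. Leave the other three levers up, grasp or lift nothing, and do not disturb the loose things on and round the plate.

Things in the scene. Friction and masses are not known exactly. Their poses are not given: they have to be found in the camera images.
- plate: grey steel fixture plate, 170 mm (its x) by 230 mm (its y), top face 50 mm above the bench, a turned-down skirt hiding its underside. Origin on the bench under its centre; x points away from the robot, y left, z up. A stud with nut stands in the middle, to 66 mm height. It rests level on four hidden packers, one under each boss, of which one, any one, is 6 mm low
- corner_1 (a point): round steel boss, 28 mm across, 4 mm high, at the plate's far left corner (plate x 64, y 95 mm). The point is the middle of its top, 54 mm above the bench. A solid corner feels rigid; the loose one gives about 6 mm under 3 to 5 N on its boss, then feels rigid, and springs back level when let go
- tab_1 (a point): middle of the upper face of the 24 x 22 mm end paddle of the far left shim lever, 42 mm from its pin; lever 51 mm long, 5 mm thick. Pin at plate x 64, y 72 mm, 55 mm above the bench, beside the boss; the arm runs along the plate's y toward the plate's middle. Raised this point is at plate y 46 mm, 88 mm above the bench; flat, at y 30 mm, 57.5 mm
- shim_1 (a joint): far left shim lever: 0 rad raised 0.85 rad above level (start), 0.85 flat. Stays where put; stiff, about 3 N at the paddle. Flat, its cam fills the 6 mm gap of the loose corner; at a solid corner it jacks the corner up 6 mm. Pressing the loose corner's lever lets the corner sink first, then the cam raises it again: up to about 15 N
- corner_2 (a point): round steel boss, 28 mm across, 4 mm high, at the plate's far right corner (plate x 64, y -95 mm). The point is the middle of its top, 54 mm above the bench. A solid corner feels rigid; the loose one gives about 6 mm under 3 to 5 N on its boss, then feels rigid, and springs back level when let go
- tab_2 (a point): middle of the upper face of the 24 x 22 mm end paddle of the far right shim lever, 42 mm from its pin; lever 51 mm long, 5 mm thick. Pin at plate x 64, y -72 mm, 55 mm above the bench, beside the boss; the arm runs along the plate's y toward the plate's middle. Raised this point is at plate y -46 mm, 88 mm above the bench; flat, at y -30 mm, 57.5 mm
- shim_2 (a joint): far right shim lever: 0 rad raised 0.85 rad above level (start), 0.85 flat. Stays where put; stiff, about 3 N at the paddle. Flat, its cam fills the 6 mm gap of the loose corner; at a solid corner it jacks the corner up 6 mm. Pressing the loose corner's lever lets the corner sink first, then the cam raises it again: up to about 15 N
- corner_3 (a point): round steel boss, 28 mm across, 4 mm high, at the plate's near right corner (plate x -64, y -95 mm). The point is the middle of its top, 54 mm above the bench. A solid corner feels rigid; the loose one gives about 6 mm under 3 to 5 N on its boss, then feels rigid, and springs back level when let go
- tab_3 (a point): middle of the upper face of the 24 x 22 mm end paddle of the near right shim lever, 42 mm from its pin; lever 51 mm long, 5 mm thick. Pin at plate x -64, y -72 mm, 55 mm above the bench, beside the boss; the arm runs along the plate's y toward the plate's middle. Raised this point is at plate y -46 mm, 88 mm above the bench; flat, at y -30 mm, 57.5 mm
- shim_3 (a joint): near right shim lever: 0 rad raised 0.85 rad above level (start), 0.85 flat. Stays where put; stiff, about 3 N at the paddle. Flat, its cam fills the 6 mm gap of the loose corner; at a solid corner it jacks the corner up 6 mm. Pressing the loose corner's lever lets the corner sink first, then the cam raises it again: up to about 15 N
- corner_4 (a point): round steel boss, 28 mm across, 4 mm high, at the plate's near left corner (plate x -64, y 95 mm). The point is the middle of its top, 54 mm above the bench. A solid corner feels rigid; the loose one gives about 6 mm under 3 to 5 N on its boss, then feels rigid, and springs back level when let go
- tab_4 (a point): middle of the upper face of the 24 x 22 mm end paddle of the near left shim lever, 42 mm from its pin; lever 51 mm long, 5 mm thick. Pin at plate x -64, y 72 mm, 55 mm above the bench, beside the boss; the arm runs along the plate's y toward the plate's middle. Raised this point is at plate y 46 mm, 88 mm above the bench; flat, at y 30 mm, 57.5 mm
- shim_4 (a joint): near left shim lever: 0 rad raised 0.85 rad above level (start), 0.85 flat. Stays where put; stiff, about 3 N at the paddle. Flat, its cam fills the 6 mm gap of the loose corner; at a solid corner it jacks the corner up 6 mm. Pressing the loose corner's lever lets the corner sink first, then the cam raises it again: up to about 15 N
- nut: steel hexagon nut, 26 mm across, 10 mm high, lying loose on the plate; origin at its underside; a bystander
- gauge: small flat steel gauge, 60 x 75 x 9 mm, lying loose on the plate; origin at its underside; a bystander
- soapstone: grey pen-like marking stick, 14 x 128 x 11 mm, on the bench to the right, nearest the robot; a bystander
- tape_measure: yellow tape measure, 64 x 77 x 38 mm, on the bench to the left; a bystander
- magnet: orange flat welding magnet, 76 x 76 x 17 mm, on the bench to the right; a bystander

How it is judged:
By the outcome, as a careful person would: the job done as asked, in the order asked, and still so for the second after the job is handed in, with the robot touching nothing.
It also fails if it takes over 51 s, if anything falls off the work surface, if the arm or the gripper's body presses on something with over 40 N, if the wrist force passes 120 N, or if a joint passes its speed limit or range.

## Working session

There is one attempt and no reset: what is moved stays moved. The work goes in short steps, Python scripts to look and compute and a tool call to move; the robot and the scene stay as the last step left them, time stands still between calls to the robot, and variables do not carry over. Pictures are saved under pics/ and viewed, at most 10 in all, crops included, and the job is handed in when it is done.

Besides the shell and the picture viewer there is one more tool, called after "Emit:" by a JSON object that holds its "op" and its "data", one argument or row to a line. carry_out: Moves the arm, as the interface text tells. Its arguments: {"type":"object","properties":{"targets":{"type":"array","items":{"type":"number"}},"newtons":{"type":"number"}},"required":["targets"]}

```bash
mkdir -p pics
python3 - <<'E'
from station import bot, imaging
import cv2, numpy as np
o=bot.get_obs(); print({k:np.round(v,3) for k,v in o.items()}, bot.grip_point_offset)
for n in ("top","side"):
    c=imaging.read_camera(n); print(n,c["fov_y"],c["cx"],c["cy"],np.round(c["pose"],4).tolist(),[k for k in c])
    cv2.imwrite(f"pics/{n}0.png",c["frame"][:,:,::-1])
E
```

```text
{'t': np.float64(0.0), 'q': array([ 1.069,  0.478,  0.022,  1.556, -0.011,  1.109, -0.083]), 'joint_vel': array([ 0.   , -0.002, -0.   ,  0.   , -0.001,  0.001, -0.001]), 'joint_torque': array([-1.0000e-03, -5.9646e+01,  1.6080e+00, -2.8121e+01,  1.2000e-02,
        9.0000e-03,  0.0000e+00]), 'eef_pos': array([ 0.259, -0.623,  0.23 ]), 'tool_rot': array([-0.001,  0.981,  0.196, -0.   ]), 'contact_force': array([-0.617,  0.347,  0.148]), 'torque': array([-0.033, -0.002, -0.031]), 'grasp_force': np.float64(0.0), 'gripper_width': np.float64(0.995)} 0.0187
top 57.17556533690622 324.6603456800606 199.59875699003248 [[0.0266, 0.9894, -0.143, 0.4006], [-0.9996, 0.026, -0.0055, 0.013], [-0.0018, 0.1431, 0.9897, 1.0195], [0.0, 0.0, 0.0, 1.0]] ['frame', 'fov_y', 'cx', 'cy', 'pose']
side 46.04152880336907 319.8314512927297 195.25579766891389 [[-0.884, 0.2674, -0.3835, -0.0463], [-0.4675, -0.5057, 0.7251, 1.089], [-0.0001, 0.8202, 0.572, 0.9508], [0.0, 0.0, 0.0, 1.0]] ['frame', 'fov_y', 'cx', 'cy', 'pose']
```

View pics/top0.png

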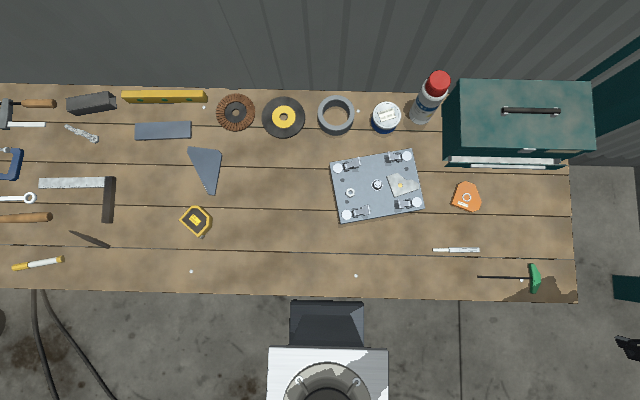

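View pics/side0.png

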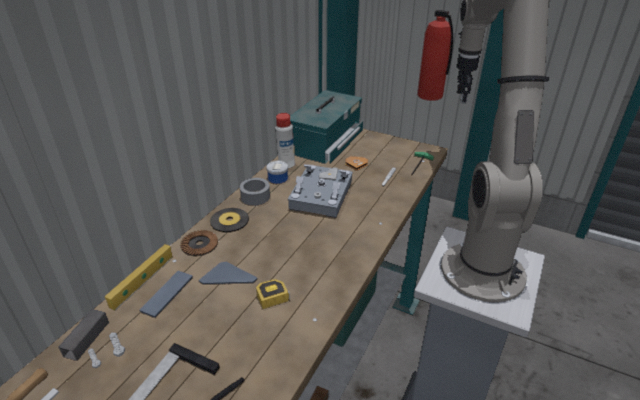

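The top view shows the plate centred near (378,186), with bosses near (337,168), (407,156), (417,205) and (348,215). The gauge is at (403,184), the loose nut at (350,192) and the stud at (378,185). I'll enlarge it for pixel positions.

```bash
cat > h.py <<'E'
import numpy as np, cv2
from station import bot, imaging
def K(c):
    f=c["frame"].shape[0]/2/np.tan(np.radians(c["fov_y"]/2)); return f
def ray(c,px,z,pose=None):
    P=c["pose"] if pose is None else pose; f=K(c)
    d=P[:3,:3]@np.array([(px[0]-c["cx"])/f,-(px[1]-c["cy"])/f,-1]); o=P[:3,3]
    return o+d*(z-o[2])/d[2]
def proj(c,p,pose=None):
    P=c["pose"] if pose is None else pose; f=K(c)
    v=P[:3,:3].T@(np.asarray(p)-P[:3,3]); return np.array([c["cx"]+f*v[0]/-v[2], c["cy"]-f*v[1]/-v[2]])
E
python3 - <<'E'
import cv2
a=cv2.imread("pics/top0.png")[140:230,320:435]
b=cv2.imread("pics/side0.png")[160:220,283:358]
a=cv2.resize(a,None,fx=5,fy=5,interpolation=cv2.INTER_CUBIC)
cv2.imwrite("pics/topc.png",a)
E
```

```text
(no output)
```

View pics/topc.png

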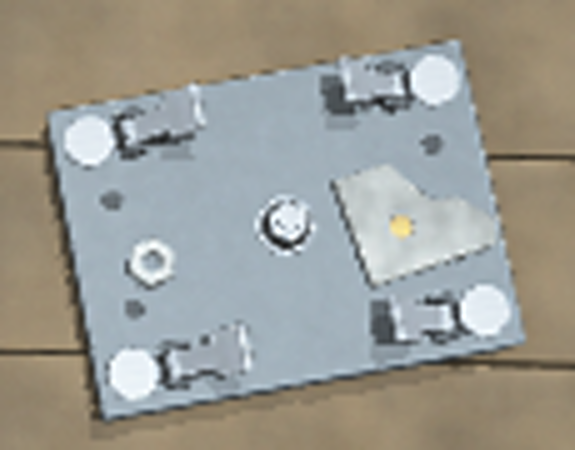

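The crop shows the four white bosses at (88,139) far left, (434,78) far right, (486,308) near right and (134,374) near left. I'll fit the plate pose from these, with a side-view check.

```bash
cat >> h.py <<'E'
L=np.array([[64,95],[64,-95],[-64,-95],[-64,95]])/1000
def fit(W,L=L):
    mw,ml=W.mean(0),L.mean(0); A=(L-ml).T@(W-mw); th=np.arctan2(A[0,1]-A[1,0],A[0,0]+A[1,1])
    R=np.array([[np.cos(th),-np.sin(th)],[np.sin(th),np.cos(th)]]); return R,mw-R@ml,th
E
python3 - <<'E'
from h import *
c=imaging.read_camera("top"); im=cv2.resize(c["frame"][140:230,320:435],None,fx=5,fy=5,interpolation=cv2.INTER_CUBIC)
m=(im.min(2)>215).astype(np.uint8); n,l,s,ce=cv2.connectedComponentsWithStats(m)
g=np.array([[88,139],[434,78],[486,308],[134,374]]); px=[]
for q in g:
    i=l[q[1],q[0]]; print(s[i],ce[i].round(1)); px.append((ce[i]+.5)/5-.5+[320,140])
def cent(W): return W
W=np.array([ray(c,p,.054)[:2] for p in px]); R,t,th=fit(W)
print(W.round(4).tolist(),"centre",t.round(4),"yaw",np.degrees(th)); print("res mm",((L@R.T+t-W)*1000).round(1).tolist())
s=imaging.read_camera("side"); sm=s["frame"]
b=cv2.resize(sm[155:220,280:360],None,fx=8,fy=8,interpolation=cv2.INTER_CUBIC)[:,:,::-1].copy()
for p in L: 
    u=proj(s,np.r_[R@p+t,.054]); print(u.round(1)); cv2.circle(b,tuple(int(v) for v in ((u-[280,155]+.5)*8)),4,(0,0,255),-1)
cv2.imwrite("pics/sidec.png",b)
print("tabs",[np.r_[R@np.array([np.sign(p[0])*.064,np.sign(p[1])*.046])+t].round(3).tolist() for p in L])
E
```

```text
[  66  118   48   46 1619] [ 89.  140.5]
[ 412   56   45   47 1579] [434.   79.5]
[ 462  286   47   49 1711] [484.4 309.9]
[ 111  351   46   48 1753] [133.3 373.5]
[[0.6278, -0.0136], [0.6664, -0.1994], [0.5413, -0.2254], [0.5024, -0.0397]] centre [ 0.5845 -0.1195] yaw 11.77053966066281
res mm [[-0.1, 0.1], [0.1, -0.1], [-0.1, -0.1], [0.0, 0.1]]
[295.7 194.6]
[312.3 166.1]
[346.3 171.2]
[332.8 200.8]
tabs [[0.638, -0.061], [0.657, -0.151], [0.531, -0.178], [0.512, -0.088]]
```

View pics/sidec.png

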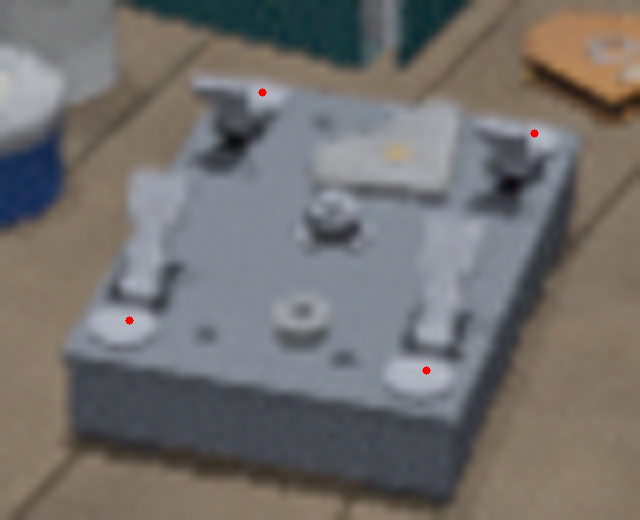

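The side view confirms the fit to within about 1 px: the projected boss centres land on the bosses. The gauge lies between the right-hand levers and the nut on the left side. Next I close the fingers, align with the plate (turn -10.8°) and move over corner 3.

Emit:
{"op": "carry_out", "data": {
  "targets": [255,28.3,39.4,-7,-5.4,255,28.3,39.4,-7,-5.4,255,28.3,39.4,-7,0,255,28.3,39.4,-7,0,255,28.3,39.4,-7,0,255,28.3,39.4,-7,0,255,28.3,39.4,-7,0,255,28.3,39.4,-7,0,255,28.3,39.4,-7,0,255,28.3,39.4,-7,0,255,0,0,-20,0,255,0,0,-20,0,255,0,0,-10,0,255,0,0,-5,0,255,0,0,0,0,255,0,0,0,0]
}}

```text
t: 1.8
eef_pos: [0.5424, -0.2299, 0.1071]
tool_rot: [0.0, 0.995, 0.102, 0.001]
contact_force: [0.2, -0.5, -0.1]
gripper_width: 0.002
grasp_force: 0.0
```

Run:
```python
from h import *
o=bot.get_obs(); print({k:np.round(o[k],4).tolist() for k in("t","eef_pos","tool_rot","contact_force","gripper_width")})
c=imaging.read_camera("wrist"); print(c["tool_from_camera"].round(3).tolist())
cv2.imwrite("pics/w1.png",c["frame"][:,:,::-1])
```

```text
{'t': 1.8, 'eef_pos': [0.5424, -0.2299, 0.1071], 'tool_rot': [0.0003, 0.9948, 0.1021, 0.0006], 'contact_force': [0.1799, -0.4798, -0.0779], 'gripper_width': 0.0023}
[[-0.0, 0.961, 0.277, 0.07], [1.0, 0.0, -0.0, 0.001], [-0.0, 0.277, -0.961, -0.141], [0.0, 0.0, 0.0, 1.0]]
```

View pics/w1.png

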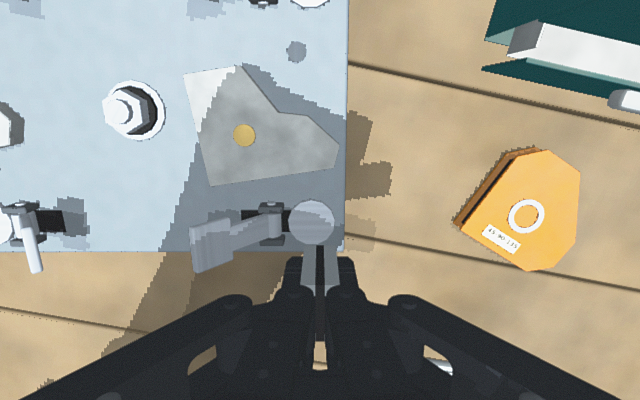

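The wrist view shows the corner-3 boss at (312,223), the lever paddle at (210,245), the gauge at (250,130) and the closed fingers at column 320. I'll cross-check the boss position by ray.

Run:
```python
from h import *
from scipy.spatial.transform import Rotation as Ro
o=bot.get_obs(); c=imaging.read_camera("wrist"); w=o["tool_rot"]
T=np.eye(4); T[:3,:3]=Ro.from_quat([*w[1:],w[0]]).as_matrix(); T[:3,3]=o["eef_pos"]
print(ray(c,(312,223),.054,T@c["tool_from_camera"]))
```

```text
[ 0.54193463 -0.22651239  0.054     ]
```

The two views agree within 1 mm. Now I press corner 3.

Emit:
{"op": "carry_out", "data": {
  "targets": [255,0,0,-25,0,255,0,0,-15,0,255,0,0,-8,0,255,0,0,0,0,255,0,0,-1,0,255,0,0,-1,0,255,0,0,-1,0,255,0,0,-1,0,255,0,0,-1,0,255,0,0,-1,0,255,0,0,-1,0,255,0,0,0,0]
}}

```text
t: 3.1
eef_pos: [0.5419, -0.2295, 0.0512]
tool_rot: [0.0, 0.995, 0.102, -0.0]
contact_force: [-1.1, -0.3, 1.6]
gripper_width: 0.002
grasp_force: 0.5
```

Emit:
{"op": "carry_out", "data": {
  "targets": [255,0,0,-1,0,255,0,0,-1,0,255,0,0,-1,0,255,0,0,0,0]
}}

```text
t: 3.5
eef_pos: [0.5417, -0.2298, 0.0484]
tool_rot: [0.0, 0.995, 0.102, -0.0]
contact_force: [-2.1, -1.6, 4.0]
gripper_width: -0.001
grasp_force: 2.4
```

Emit:
{"op": "carry_out", "data": {
  "targets": [255,0,0,-1,0,255,0,0,-1,0,255,0,0,-1,0,255,0,0,0,0]
}}

```text
t: 3.9
eef_pos: [0.5417, -0.2299, 0.0473]
tool_rot: [0.0, 0.995, 0.102, -0.0]
contact_force: [-9.7, 0.4, 22.5]
gripper_width: 0.001
grasp_force: 11.5
```

Corner 3 gave about 6 mm at roughly 4 N, then went rigid, so it is the loose one. I lift off and move over its lever.

Emit:
{"op": "carry_out", "data": {
  "targets": [255,0,0,5,0,255,0,0,25,0,255,0,0,40,0,255,0,0,2,0,255,-4.5,21.5,0,0,255,-4.5,21.5,0,0,255,-4.5,21.5,0,0,255,0,0,0,0,255,0,0,0,0]
}}

```text
t: 4.8
eef_pos: [0.5287, -0.1643, 0.117]
tool_rot: [-0.0, 0.995, 0.103, 0.0]
contact_force: [-0.1, -1.0, -1.0]
gripper_width: 0.0
grasp_force: 0.0
```

Run:
```python
from h import *
c=imaging.read_camera("wrist"); print(bot.get_obs()["contact_force"].round(1))
cv2.imwrite("pics/w2.png",c["frame"][:,:,::-1])
```

```text
[ 0.1 -1.1  0.2]
```

View pics/w2.png

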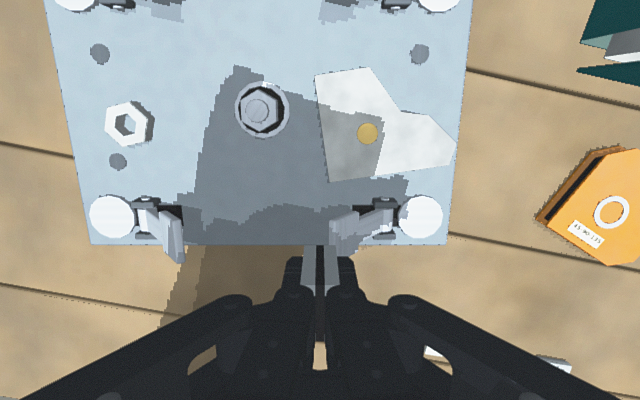

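The lever paddle at (345,235) sits beside and under the fingertips (column 320), the gauge's lower edge (row 180) is clear, and the nut is untouched. I press down in small steps.

Emit:
{"op": "carry_out", "data": {
  "targets": [255,0,0,-12,0,255,0,0,-4,0,255,0,0,-4,0,255,0,0,-4,0,255,0,0,-4,0,255,0,0,-4,0,255,0,0,-4,0,255,0,0,-4,0,255,0,0,0,0]
}}

```text
t: 5.75
eef_pos: [0.5269, -0.1561, 0.0784]
tool_rot: [-0.005, 0.994, 0.105, -0.002]
contact_force: [-11.4, 23.2, 22.4]
gripper_width: -0.0
grasp_force: 16.4
```

Sideways force: the narrow tip is riding on the lever's end face. I back off, check, and come in nearer the pin.

Emit:
{"op": "carry_out", "data": {
  "targets": [255,0,0,10,0,255,0,0,30,0,255,0,0,0,0,255,0,0,0,0]
}}

```text
t: 6.15
eef_pos: [0.5291, -0.165, 0.1177]
tool_rot: [0.0, 0.995, 0.102, 0.001]
contact_force: [-0.6, 0.3, -0.2]
gripper_width: -0.002
grasp_force: 0.0
```

Run:
```python
from h import *
c=imaging.read_camera("wrist"); print(bot.get_obs()["contact_force"].round(1))
a=c["frame"][:,:,::-1]; cv2.imwrite("pics/w3.png",a)
c=imaging.read_camera("top"); im=cv2.resize(c["frame"][140:230,320:435],None,fx=5,fy=5,interpolation=cv2.INTER_CUBIC)
m=(im.min(2)>215).astype(np.uint8); n,l,s,ce=cv2.connectedComponentsWithStats(m)
for i in range(1,n):
    if s[i][4]>1000: print(s[i][4],ce[i].round(1))
```

```text
[-0.3  0.2 -0.4]
1284 [430.1  78.1]
1684 [ 89.  140.2]
1822 [133.4 373.6]
```

View pics/w3.png

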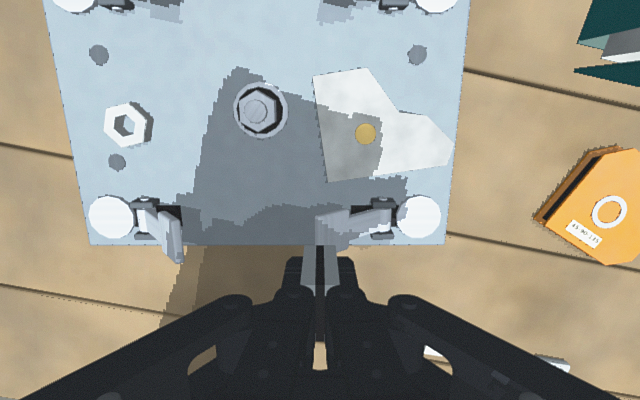

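The plate, nut and gauge have not moved, and the lever is now partly down with its paddle end at (318,230). I'll press 5 mm nearer the pin.

Emit:
{"op": "carry_out", "data": {
  "targets": [255,1,-5,-15,0,255,0,0,-15,0,255,0,0,-5,0,255,0,0,-3,0,255,0,0,-3,0,255,0,0,-3,0,255,0,0,-3,0,255,0,0,0,0]
}}

```text
t: 7.05
eef_pos: [0.53, -0.1695, 0.0704]
tool_rot: [-0.0, 0.995, 0.103, 0.001]
contact_force: [0.0, 0.3, 1.0]
gripper_width: 0.0
grasp_force: 0.5
```

Emit:
{"op": "carry_out", "data": {
  "targets": [255,0,0,-2,0,255,0,0,-2,0,255,0,0,-2,0,255,0,0,-2,0,255,0,0,-2,0,255,0,0,0,0]
}}

```text
t: 7.65
eef_pos: [0.5298, -0.1687, 0.0603]
tool_rot: [-0.0, 0.995, 0.103, 0.0]
contact_force: [-0.3, 2.3, 2.8]
gripper_width: 0.001
grasp_force: 1.4
```

Emit:
{"op": "carry_out", "data": {
  "targets": [255,0,0,-1.5,0,255,0,0,-1.5,0,255,0,0,-1.5,0,255,0,0,-1.5,0,255,0,0,0,0]
}}

```text
t: 8.15
eef_pos: [0.5299, -0.1688, 0.0563]
tool_rot: [-0.0, 0.995, 0.103, 0.0]
contact_force: [-6.2, 6.6, 22.8]
gripper_width: 0.002
grasp_force: 12.0
```

Emit:
{"op": "carry_out", "data": {
  "targets": [255,0,0,-1,0,255,0,0,-1,0,255,0,0,0,0,255,0,0,0,0]
}}

```text
t: 8.55
eef_pos: [0.53, -0.1688, 0.0559]
tool_rot: [-0.0, 0.995, 0.103, 0.0]
contact_force: [-11.0, 7.6, 39.8]
gripper_width: -0.007
grasp_force: 19.9
```

It's rigid now. I lift and look.

Emit:
{"op": "carry_out", "data": {
  "targets": [255,0,0,8,0,255,0,0,25,0,255,0,0,40,0,255,-20,-45,20,0,255,-20,-45,20,0,255,0,0,0,0,255,0,0,0,0]
}}

```text
t: 9.25
eef_pos: [0.4909, -0.2564, 0.1631]
tool_rot: [0.0, 0.995, 0.101, -0.0]
contact_force: [0.4, -0.2, 0.4]
gripper_width: 0.001
grasp_force: 0.0
```

Run:
```python
from h import *
c=imaging.read_camera("wrist"); print(bot.get_obs()["contact_force"].round(1))
cv2.imwrite("pics/w4.png",c["frame"][:,:,::-1])
```

```text
[ 1.   0.4 -1.1]
```

View pics/w4.png

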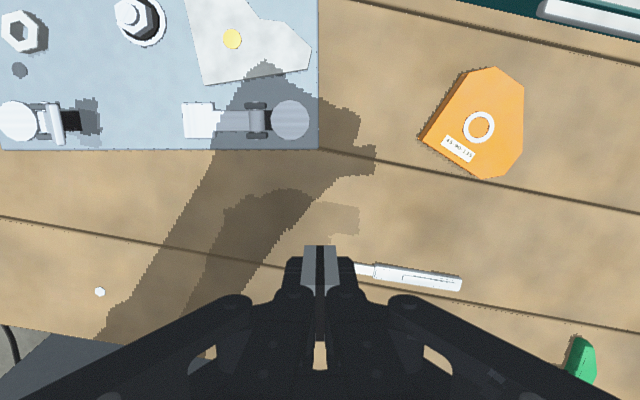

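The lever now looks flat (paddle 182–215, row 120, in line with the boss at (289,120)). The near-left lever is still up and the bystanders are in place. I'll check flatness and plate height by ray.

Run:
```python
from h import *
from scipy.spatial.transform import Rotation as Ro
o=bot.get_obs(); c=imaging.read_camera("wrist"); w=o["tool_rot"]
T=np.eye(4); T[:3,:3]=Ro.from_quat([*w[1:],w[0]]).as_matrix(); T[:3,3]=o["eef_pos"]; P=T@c["tool_from_camera"]
th=np.radians(11.77);R=np.array([[np.cos(th),-np.sin(th)],[np.sin(th),np.cos(th)]]);t=np.array([.5845,-.1195])
for n,p,z in(("boss",(289.5,120),.054),("end",(182,120),.0575),("inner",(214.5,120),.0575)): print(n,((ray(c,p,z,P)[:2]-t)@R*1000).round(1))
for n,z in (("end",.0575),): print(proj(c,np.r_[R@[-.064,-.021]+t,z],P), proj(c,np.r_[R@[-.064,-.095]+t,.054],P))
# expected end pixels if lever is not fully flat
for a in (0,.05,.1,.2): print(a,proj(c,np.r_[R@[-.064,-.072+.051*np.cos(a)-.0025*np.sin(a)]+t,.055+.051*np.sin(a)+.0025*np.cos(a)],P).round(1))
```

```text
boss [-63.3 -93.6]
end [-63.1 -20.9]
inner [-63.1 -43. ]
[182.25303731 121.42539544] [291.49472649 120.96879927]
0 [182.3 121.4]
0.05 [181.1 121.7]
0.1 [180.2 121.9]
0.2 [178.8 122.4]
```

The geometry is consistent with the lever being flat. A light confirming press on the corner-3 boss follows.

Emit:
{"op": "carry_out", "data": {
  "targets": [255,25.5,13.5,0,0,255,25.5,13.5,0,0,255,0,0,-40,0,255,0,0,-40,0,255,0,0,-20,0,255,0,0,-6,0,255,0,0,0,0,255,0,0,-1,0,255,0,0,-1,0,255,0,0,-1,0,255,0,0,-1,0,255,0,0,0,0]
}}

```text
t: 10.55
eef_pos: [0.5433, -0.2278, 0.0535]
tool_rot: [0.0, 0.995, 0.102, 0.001]
contact_force: [-0.1, -0.4, 1.7]
gripper_width: -0.002
grasp_force: 1.5
```

Emit:
{"op": "carry_out", "data": {
  "targets": [255,0,0,-1,0,255,0,0,-0.5,0,255,0,0,0,0]
}}

```text
t: 10.85
eef_pos: [0.5433, -0.2278, 0.0532]
tool_rot: [0.0, 0.995, 0.102, 0.0]
contact_force: [-4.7, 2.1, 15.0]
gripper_width: -0.002
grasp_force: 7.5
```

The boss is rigid at 53.2 mm under 15 N, so the gap is filled. I come clear.

Emit:
{"op": "carry_out", "data": {
  "targets": [255,0,0,10,0,255,0,0,40,0,255,0,0,45,0,255,-15,-25,40,0,255,0,0,0,0,255,0,0,0,0,255,0,0,0,0]
}}

```text
t: 11.55
eef_pos: [0.5273, -0.2516, 0.1854]
tool_rot: [-0.001, 0.995, 0.103, -0.001]
contact_force: [0.6, -0.1, 0.7]
gripper_width: 0.0
grasp_force: 0.0
```

```bash
python3 -c "
from station import bot
o=bot.get_obs(); print(o['contact_force'].round(1),abs(o['joint_vel']).max()); print(bot.hand_in())"
```

```text
[ 0.6 -0.1  0.7] 0.015006563473627842
the job is handed in; nothing more can be done
None
```

Corner 3 (near right), the first corner I pressed, was the loose one; its shim lever is now pressed flat, its boss is rigid under 15 N, and the arm is clear with the job handed in at about 11.6 s, after one misaligned first press on that lever that I backed off and redid.

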